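Sort the washed cutlery back into its drawer trays

TASK

The drawer trays have been washed and stand on the drying mat; put the four loose pieces away, each into the tray with its own kind: the fork in with the other fork, the tablespoon with the other tablespoon, the teaspoon with the other teaspoon in the short tray, and the peeler with the other peeler. Each piece must lie lengthwise in its tray, down inside the walls with no end propped on a rim, and be let go. Leave the mug and the tumbler standing where they are.

Things in the scene. Friction and masses are not known exactly. Their poses are not given: they have to be found in the camera images.
- fork: loose steel table fork lying on the worktop right of the trays, 196 long, 27 wide at the tines, 15 mm high; its shank at the middle is 10 wide and 14 mm high. Origin: centre of its underside's bounding box; x along its length, y across, z up.
- spoon: loose steel tablespoon lying on the worktop right of the trays, 194 long, 39 wide at the bowl, 17 mm high; its shank at the middle is 10 wide and 15 mm high. Origin: centre of its underside's bounding box; x along its length, y across, z up.
- teaspoon: loose steel teaspoon, the small one, lying on the worktop right of the trays, 138 long, 28 wide at the bowl, 12 mm high; its shank at the middle is 9 wide and 11 mm high. Origin: centre of its underside's bounding box; x along its length, y across, z up.
- peeler: loose vegetable peeler with a yellow handle, lying on the worktop right of the trays, 170 long, 25 wide and 18 mm high all along. Origin: centre of its underside's bounding box; x along its length, y across, z up.
- tray_forks: fork tray: pale wooden open tray, fixed; the four stand side by side on the grey mat in any order. Inside 214 x 88, walls 4, rim 36 (dipped to 24 mid-end), inner floor 5 mm above its underside, which is 4.5 mm above the worktop. Origin: centre of underside; x along, y across, z up. Holds a fork like the loose one, loose, along x at y = +30 mm; the -y half is free.
- tray_spoons: tablespoon tray: pale wooden open tray, fixed; the four stand side by side on the grey mat in any order. Inside 214 x 88, walls 4, rim 36 (dipped to 24 mid-end), inner floor 5 mm above its underside, which is 4.5 mm above the worktop. Origin: centre of underside; x along, y across, z up. Holds a tablespoon like the loose one, loose, along x at y = +24 mm; the -y half is free.
- tray_teaspoons: teaspoon tray, the only short one: pale wooden open tray, fixed; the four stand side by side on the grey mat in any order. Inside 158 x 88, walls 4, rim 36 (dipped to 24 mid-end), inner floor 5 mm above its underside, which is 4.5 mm above the worktop. Origin: centre of underside; x along, y across, z up. Holds a teaspoon like the loose one, loose, along x at y = +29 mm; the -y half is free.
- tray_peelers: peeler tray: pale wooden open tray, fixed; the four stand side by side on the grey mat in any order. Inside 214 x 88, walls 4, rim 36 (dipped to 24 mid-end), inner floor 5 mm above its underside, which is 4.5 mm above the worktop. Origin: centre of underside; x along, y across, z up. Holds a peeler like the loose one, loose, along x at y = +31 mm; the -y half is free.
- mug: bystander: white china mug with a green band, 90 wide, 130 with its handle, 98 mm high, standing behind the trays. Origin: centre of its underside.
- tumbler: bystander: clear glass tumbler, 81 across, 91 mm high, standing behind the loose pieces. Origin: centre of its underside.

How it is judged:
By the outcome, as a careful person would: the job done as asked, in the order asked, and still so for the second after the job is handed in, with the robot touching nothing.
It also fails if it takes over 90 s, if anything falls off the work surface, if the arm or the gripper's body presses on something with over 40 N, if the wrist force passes 120 N, or if a joint passes its speed limit or range.

ROBOT

A 6-joint arm with a two-finger parallel gripper is mounted at the origin on a cart in front of the work surface, level with it; the furniture and walls round the work are solid. World frame = base frame: x ahead of the robot, y to its left, z up, the work surface at z = 0. Lengths are in m, angles in rad, forces in N, time in s.
With the tool pointing down it reaches from about 0.425 to 1.125 m from the base axis. Payload 14.9 kg.
Tool frame: the origin (TCP) lies midway between the tips of the shut fingers; the grasp point (between the pads) lies 19 mm behind it (ctrl.tcp_to_grasp is the distance from the TCP to the grasp point, in m); z points along the fingers, y is the line along which they close (so a half turn about z gives the same grasp; the last joint's range is limited). The gripper opens to 91 mm and grips with 3 to 60 N. Pads are 32 mm wide; open, the fingers measure 118 mm over their backs; the gripper's body (76 mm by 178 mm) begins 60 mm behind the grasp point.
Start: joints at [-1.365, 0.379, 1.734, -0, 1.028, -0.033], TCP at [0.166, -0.68, 0.214] pointing down, gripper open.
Joint ranges: [-2.77, 2.77], [-0.74, 2.19], [0, 2.66], [-1.06, 4.2], [0.31, 2.87], [-3.08, 3.08]. Speed limits (rad/s): [1.89, 1.89, 2.39, 3.14, 3.14, 3.14].

INTERFACE

Orientations are given as a 3x3 rotation matrix whose columns are the frame's x, y, z axes.
In Python, from station import ctrl gives the robot as it stands.
- The arm moves only by the shell command python3 -m jog 'ROWS' [OPENING] [FORCE]. ROWS is a JSON object whose key "moves" holds a list of rows, 1 to 8 of them, each of 4 numbers: dx, dy, dz in m, then a turn about the tool's z in rad; each row shifts and turns the commanded pose from where the row before left it, along the tool's axes as they then stand; what a row does not reach is not made up. A row lasts 1/12 s, in which the tool goes at most 0.0417 m and 0.125 rad, less where a joint would pass 70% of its speed; a pose out of reach is approached as far as the arm can. OPENING is the opening from 0.0 (shut) to 1.0 (fully open), set as the command begins (- or left out keeps the last). The fingers move at their own pace and stop on an object; FORCE is the grip in N (left out, the last holds). Time passes only in rows, so rows that do not move let the fingers close. It prints the time, the measured TCP pose, the force, the opening and the grip force at its end. Input that does not fit is refused with a message, and nothing moves.
- ctrl.sense(): the state, without advancing time (a new reading comes with each control period).
- ctrl.capture(name): name is "scene" or "top" or "wrist"; returns the picture (400x640x3 uint8, red, green, blue); there is no depth.
- ctrl.camera_params(name): a dict with "fx", "fy", "cx", "cy" (pixels), "eye" and "attitude" of the camera in the world. Camera axes: x right, y down, z forward; pixel columns grow to the right and rows downward; lengths in m; the calibration is good to about 2 mm. The wrist camera is an equidistant fisheye: a pixel r from the principal point sees the ray r / f radians off the axis. A picture is of the moment at which its call begins: read the wrist's pose just before it. camera_params takes no time and is no camera call; for the wrist camera it gives the pose at the moment of the call.
- ctrl.job_done(): hands the job in; it is judged then, once.
Trained networks look in the newest picture that a camera, given by its name, has taken for a name from the list of things; names that differ only in an ending like _2 or _b are one class to them, and where a whole thing is asked for, a point or a joint stands for the part that bears it (a point fixed in the world has none). Each returns a list of dicts, best first, with "confidence" (0 to 1); they miss things now and then, are a little off and sometimes report something else, mostly with a low value. They report only what shows in the picture. A call takes as long as a camera call.
- ctrl.cut_out(label, camera): "region" (400x640 bool, what is visible of it) and "box" ([left, top, right, bottom] in pixels, round what is visible of it).
The state is a dict: "time_s": time; "joint_positions": joint angles; "joint_velocities": joint speeds; "joint_torque": joint torques, N m; "eef_pos": TCP position; "tcp_rot": TCP orientation; "ft_force": force on the tool from outside, world axes, zero at the start; "ft_torque": the same for the moment, N m; "width": opening from 0.0 (shut) to 1.0 (fully open); "gripper_force": force on a finger pad.
Only numpy, scipy, OpenCV 4.12 (cv2) and the standard library are available. Lean on these libraries where they do the work, as an engineer would, in place of code of your own. Each camera call takes 0.05 s, during which the arm holds its last target. There are 200 camera calls.

## Working session

There is one attempt and no reset: what is moved stays moved. The work goes in short steps, Python scripts to look and compute and a shell command to move; the robot and the scene stay as the last step left them, time stands still between calls to the robot, and variables do not carry over. Pictures are saved under pics/ and viewed, at most 14 in all, crops included, and the job is handed in when it is done.

```bash
ls; mkdir -p pics
python3 - <<'E'
from station import ctrl
import cv2, numpy as np
s=ctrl.sense(); print(s['time_s'],s['eef_pos'],s['tcp_rot'],s['width'])
for n in ['top','scene']:
    im=ctrl.capture(n); cv2.imwrite(f'pics/{n}0.png',im[:,:,::-1])
    p=ctrl.camera_params(n); print(n,p)
    if n=='top':
        for l in ['fork','spoon','teaspoon','peeler','tray_forks','tray_spoons','tray_teaspoons','tray_peelers','mug','tumbler']:
            for d in ctrl.cut_out(l,n)[:4]:
                ys,xs=np.nonzero(d['region']); print(l,round(d['confidence'],2),d['box'],xs.size and (xs.mean().round(1),ys.mean().round(1)))
E
```

```text
pics
0.0 [ 0.16549021 -0.67975651  0.21327304] [[ 9.71619782e-01  2.36547972e-01 -2.35796529e-04]
 [ 2.36548088e-01 -9.71619193e-01  1.07069396e-03]
 [ 2.41660525e-05 -1.09608465e-03 -9.99999399e-01]] 0.9986324475314483
top {'fx': 492.7272481827457, 'fy': 492.7272481827457, 'cx': 319.623301564133, 'cy': 204.9053953311156, 'eye': array([ 0.47595512, -0.18927652,  1.35729396]), 'attitude': array([[-0.0121638 , -0.99366024,  0.11176484],
       [-0.99983809,  0.01356876,  0.01181862],
       [-0.0132602 , -0.11160298, -0.9936644 ]])}
fork 0.66 [400.3, 217.0, 414.2, 280.7] (np.float64(407.3), np.float64(247.3))
fork 0.2 [195.5, 192.6, 235.1, 276.0] (np.float64(214.2), np.float64(235.1))
spoon 0.62 [355.2, 217.0, 366.4, 290.0] (np.float64(357.8), np.float64(244.7))
teaspoon 0.79 [422.9, 220.3, 436.3, 271.0] (np.float64(430.5), np.float64(240.9))
peeler 0.76 [378.2, 215.1, 386.6, 279.3] (np.float64(382.7), np.float64(251.7))
tray_forks 0.98 [231.1, 190.0, 271.5, 272.6] (np.float64(250.1), np.float64(231.6))
tray_spoons 0.57 [194.9, 193.1, 235.0, 276.2] (np.float64(214.3), np.float64(235.2))
tray_teaspoons 0.67 [266.7, 200.0, 307.2, 262.0] (np.float64(285.7), np.float64(231.1))
tray_peelers 0.93 [299.7, 188.6, 342.2, 269.6] (np.float64(322.9), np.float64(227.1))
mug 0.64 [227.9, 162.9, 254.0, 172.5] (np.float64(242.0), np.float64(166.3))
tumbler 0.86 [333.0, 159.1, 366.5, 185.8] (np.float64(347.5), np.float64(170.9))
scene {'fx': 414.3129672864183, 'fy': 414.3129672864183, 'cx': 320.98886276072255, 'cy': 204.24527684193922, 'eye': array([ 0.21680093, -0.70280984,  0.6918218 ]), 'attitude': array([[ 0.79591936, -0.42896845,  0.42719836],
       [-0.60534951, -0.55456357,  0.57097392],
       [-0.00802116, -0.71305352, -0.70106372]])}
```

Run:
```python
import cv2
im=cv2.imread('pics/top0.png'); cv2.imwrite('pics/top0c.png',cv2.resize(im[150:300,185:450],None,fx=3,fy=3,interpolation=cv2.INTER_CUBIC))
```

```text
(no output)
```

View pics/top0c.png

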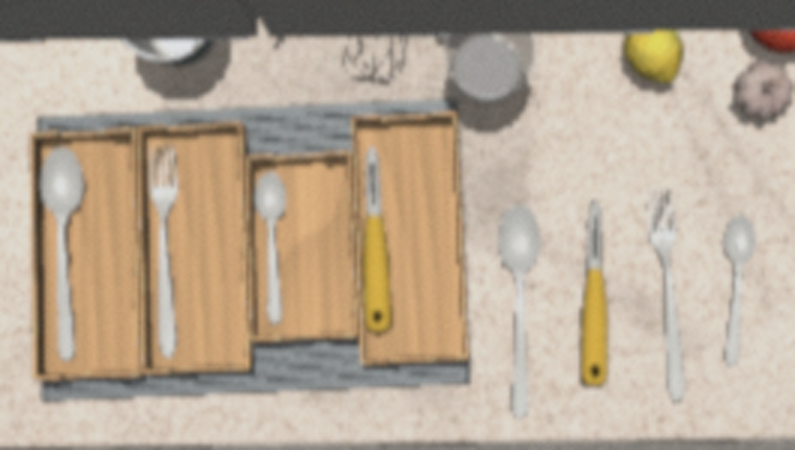

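View pics/scene0.png

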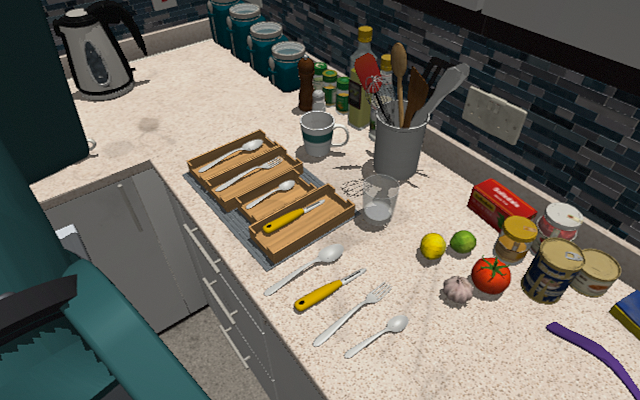

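The top view (3× crop, offset 185,150) shows the trays from left to right as spoons, forks, teaspoons and peelers. The pieces already in them lie on the left (+y). Loose pieces, also left to right, are spoon (~358,245 in full pixels), peeler (383,248), fork (407,247) and teaspoon (430,241), with their heads towards +x. Next I'll measure their poses.

```bash
cat > h.py <<'E'
import numpy as np, cv2
from scipy.optimize import minimize
from station import ctrl
def proj(P,p,fish=False):
    c=(np.atleast_2d(P)-p['eye'])@p['attitude']
    if fish:
        r=np.hypot(c[:,0],c[:,1]); k=np.arctan2(r,c[:,2])/np.maximum(r,1e-9)
        return np.c_[p['cx']+p['fx']*k*c[:,0],p['cy']+p['fy']*k*c[:,1]]
    return np.c_[p['cx']+p['fx']*c[:,0]/c[:,2],p['cy']+p['fy']*c[:,1]/c[:,2]]
def back(uv,z,p,fish=False):
    uv=np.atleast_2d(uv).astype(float); a=(uv-[p['cx'],p['cy']])/[p['fx'],p['fy']]
    if fish:
        r=np.linalg.norm(a,axis=1,keepdims=True); d=np.c_[a*np.sinc(r/np.pi),np.cos(r)]
    else: d=np.c_[a,np.ones(len(a))]
    d=d@p['attitude'].T; t=(z-p['eye'][2])/d[:,2]
    return p['eye']+d*t[:,None]
def piece(region,p,z=.008,fish=False):
    ys,xs=np.nonzero(region); w=back(np.c_[xs,ys],z,p,fish)[:,:2]
    m=w.mean(0); v=np.linalg.svd(w-m,full_matrices=False)[2][0]; v*=np.sign(v[0])
    t=(w-m)@v; n=(w-m)@[-v[1],v[0]]
    lo,hi=np.percentile(t,[.5,99.5]); c=m+v*(lo+hi)/2
    return c,np.arctan2(v[1],v[0]),hi-lo,np.percentile(n,[1,99])
def tray(region,p,L,fish=False,z=(.0045,.0405),W=.096):
    L=L+.008; ys,xs=np.nonzero(region); g=region.astype(np.uint8)
    c0=back([[xs.mean(),ys.mean()]],.03,p,fish)[0,:2]
    S=8
    G=cv2.GaussianBlur(g.astype(np.float32),(0,0),.7)
    def cost(q):
        R=np.array([[np.cos(q[2]),-np.sin(q[2])],[np.sin(q[2]),np.cos(q[2])]])
        C=np.array([[a*L/2,b*W/2] for a in(-1,1) for b in(-1,1)])@R.T+q[:2]
        P=np.array([[*c,h] for c in C for h in z]); u=proj(P,p,fish)
        H=cv2.convexHull((u*256).round().astype(np.int32))
        m=np.zeros(region.shape,np.uint8); cv2.fillConvexPoly(m,H,255,cv2.LINE_AA,8)
        return np.abs(cv2.GaussianBlur(m/np.float32(255),(0,0),.7)-G).sum()
    best=min((minimize(cost,[*c0,y],method='Nelder-Mead',options=dict(initial_simplex=np.array([[*c0,y],[c0[0]+.01,c0[1],y],[c0[0],c0[1]+.01,y],[*c0,y+.05]]))) for y in(-.1,0,.1)),key=lambda r:r.fun)
    return best.x,best.fun/g.sum()
E
python3 - <<'E'
from h import *
np.set_printoptions(precision=4,suppress=True)
p=ctrl.camera_params('top')
for l in ['fork','spoon','teaspoon','peeler']:
    for d in ctrl.cut_out(l,'top')[:2]:
        if d['region'].sum()>50: print(l,d['confidence'],d['region'].sum(),*piece(d['region'],p))
for l,L in dict(forks=.214,spoons=.214,teaspoons=.158,peelers=.214).items():
    d=ctrl.cut_out('tray_'+l,'top'); print(l,d[0]['confidence'],*tray(d[0]['region'],p,L)) if d else print(l,None)
for l in ['mug','tumbler']:
    d=ctrl.cut_out(l,'top')
    if d: b=d[0]['box']; print(l,back([[b[0],b[1]],[b[2],b[3]]],.09,p))
E
```

```text
fork 0.66 310 [ 0.5065 -0.4108] 0.05445401914039153 0.18345125752342994 [-0.0097  0.0119]
fork 0.2 2526 [0.5533 0.1172] 0.005969263266413614 0.2224349819413091 [-0.0463  0.0533]
spoon 0.62 339 [ 0.4952 -0.2758] -0.018539494667769437 0.1843146894617657 [-0.0169  0.0159]
teaspoon 0.79 249 [ 0.513  -0.4729] -0.10485675808275154 0.1326690433780936 [-0.0127  0.0123]
peeler 0.76 420 [ 0.5092 -0.3437] -0.03627293197165571 0.1602810620855195 [-0.0121  0.0122]
forks 0.98 [0.5546 0.017  0.0392] 0.19682236306591097
spoons 0.57 [0.5515 0.116  0.0719] 0.3834990630278716
teaspoons 0.67 [ 0.5561 -0.0798  0.0235] 0.15033037420796644
peelers 0.93 [ 0.5625 -0.1762  0.0297] 0.23259299737601238
mug [[ 0.7325  0.0648  0.09  ]
 [ 0.706  -0.0038  0.09  ]]
tumbler [[ 0.7385 -0.2106  0.09  ]
 [ 0.6667 -0.2965  0.09  ]]
```

```bash
cat >> h.py <<'E'
def go(x,y,z,yaw):
    s=ctrl.sense(); R=s['tcp_rot']; d=R.T@(np.array([x,y,z])-s['eef_pos'])
    cur=np.arctan2(R[1,0],R[0,0]); t=(cur-yaw+np.pi/2)%np.pi-np.pi/2
    print('move(now axes)',d.round(4),'dist',np.linalg.norm(d).round(3),'turn',round(t,4),'q6',s['joint_positions'][5].round(2))
E
python3 -m jog '{"moves":[[0.0386, -0.0119, 0, 0], [0.0386, -0.0119, 0, 0], [0.0386, -0.0119, 0, 0], [0.0386, -0.0119, 0, 0], [0.0386, -0.0119, 0, 0]]}' 0.4
python3 -m jog '{"moves":[[0.0386, -0.0119, 0, 0], [0.0386, -0.0119, 0, 0], [0.0386, -0.0119, 0, 0], [0.0386, -0.0119, 0, 0], [0.0386, -0.0119, 0, 0], [0, 0, 0, 0.115], [0, 0, 0, 0.115], [0, 0, 0, 0.115]]}'
python3 - <<'E'
from h import *
np.set_printoptions(precision=4,suppress=True)
p=ctrl.camera_params('wrist'); s=ctrl.sense(); print(s['time_s'],s['eef_pos'],s['ft_force'],p)
im=ctrl.capture('wrist'); cv2.imwrite('pics/w0.png',im[:,:,::-1])
for l in ['fork','spoon','teaspoon','peeler']:
    for d in ctrl.cut_out(l,'wrist')[:2]:
        if d['region'].sum()>50: print(l,d['confidence'],d['box'],*piece(d['region'],p,fish=True))
go(.513,-.473,.15,-.105)
E
```

```text
time_s: 1.52
eef_pos: [0.3404, -0.5755, 0.2141]
tcp_rot: [[0.972, 0.236, 0.0], [0.236, -0.972, -0.0], [0.0, 0.0, -1.0]]
ft_force: [0.6, -0.7, -0.1]
width: 0.665
gripper_force: 0.0
time_s: 2.18
eef_pos: [0.5132, -0.4725, 0.2138]
tcp_rot: [[0.994, -0.11, -0.0], [-0.11, -0.994, 0.0], [-0.0, -0.0, -1.0]]
ft_force: [-0.4, 0.1, 0.1]
width: 0.401
gripper_force: 0.0
2.1833 [ 0.5132 -0.4725  0.2138] [-0.4189  0.0974  0.0675] {'fx': 309.70691628693146, 'fy': 309.70691628693146, 'cx': 318.7726437330441, 'cy': 201.23934643641107, 'eye': array([ 0.5938, -0.4822,  0.3857]), 'attitude': array([[-0.1079, -0.9532, -0.2824],
       [-0.9942,  0.1039,  0.0289],
       [ 0.0018,  0.2839, -0.9589]])}
fork 0.68 [250.9, 117.9, 283.1, 222.6] [ 0.5283 -0.4109] 0.023687828575383343 0.13495923332358872 [-0.0105  0.0106]
fork 0.59 [2.6, 41.7, 30.0, 103.7] [0.7914 0.0582] 0.43196338310570825 0.1514376183597952 [-0.0547  0.0589]
spoon 0.9 [153.1, 139.0, 194.7, 253.1] [ 0.5099 -0.2746] -0.02027087729659848 0.15605340834398718 [-0.0177  0.0175]
teaspoon 0.77 [304.9, 128.4, 331.3, 230.8] [ 0.5116 -0.4738] -0.09394015450037566 0.1312926600960017 [-0.0132  0.0135]
peeler 0.72 [248.6, 112.7, 284.3, 222.8] [ 0.5296 -0.4107] 0.03310409964660338 0.1399299935077915 [-0.0115  0.012 ]
peeler 0.65 [207.6, 129.7, 236.8, 252.4] [ 0.5079 -0.3448] -0.0648968265135165 0.164092906701452 [-0.0121  0.0122]
move(now axes) [ 0.0006 -0.0004  0.064 ] dist 0.064 turn 0.0024 q6 0.89
```

View pics/w0.png

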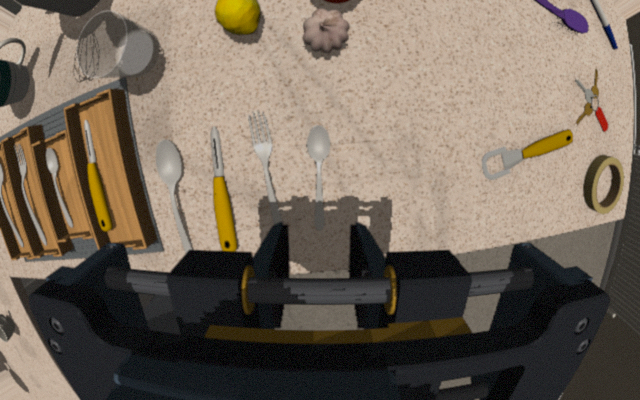

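The wrist view has the teaspoon (319,160) centred between the fingers. The fork (262,150), peeler (222,190) and spoon (172,190) agree with the top-camera estimates, so I'll grasp the teaspoon.

```bash
python3 -m jog '{"moves":[[0, 0, 0.04, 0], [0, 0, 0.04, 0], [0, 0, 0.04, 0], [0, 0, 0.04, 0], [0, 0, 0.03, 0], [0, 0, 0.015, 0], [0, 0, 0.004, 0], [0, 0, 0, 0]]}' 0.4
python3 -m jog '{"moves":[[0, 0, 0, 0], [0, 0, 0, 0], [0, 0, 0, 0], [0, 0, 0, 0], [0, 0, 0, 0], [0, 0, 0, 0]]}' 0 25
python3 -m jog '{"moves":[[0, 0, -0.03, 0], [0, 0, -0.04, 0], [0, 0, -0.04, 0]]}'
python3 - <<'E'
from h import *
np.set_printoptions(precision=4,suppress=True)
go(.556,-.0998,.12,.03)
im=ctrl.capture('top'); p=ctrl.camera_params('top')
for l,L in dict(forks=.214,spoons=.214,teaspoons=.158,peelers=.214).items():
    for d in ctrl.cut_out('tray_'+l,'top')[:2]:
        m=d['region']; print(l,d['confidence'],d['box'],m.sum())
        if m.sum()>300: print(*tray(m,p,L))
E
```

```text
time_s: 3.1
eef_pos: [0.5124, -0.4733, 0.0048]
tcp_rot: [[0.994, -0.105, -0.001], [-0.105, -0.994, 0.001], [-0.001, -0.0, -1.0]]
ft_force: [0.5, -0.2, 1.4]
width: 0.399
gripper_force: 0.0
time_s: 3.6
eef_pos: [0.5129, -0.4737, 0.0061]
tcp_rot: [[0.994, -0.106, 0.001], [-0.106, -0.994, -0.001], [0.001, 0.001, -1.0]]
ft_force: [-1.6, 2.0, 8.4]
width: 0.093
gripper_force: 25.0
time_s: 3.85
eef_pos: [0.5119, -0.4726, 0.1156]
tcp_rot: [[0.994, -0.106, -0.001], [-0.106, -0.994, 0.001], [-0.002, -0.001, -1.0]]
ft_force: [0.6, 0.5, -0.7]
width: 0.098
gripper_force: 25.0
move(now axes) [ 0.0044 -0.3754 -0.0039] dist 0.375 turn -0.1362 q6 0.9
forks 0.76 [232.1, 190.7, 271.2, 275.4] 2735
[0.5548 0.0173 0.0391] 0.1900770225734118
spoons 0.89 [195.7, 193.6, 234.6, 274.5] 2577
[0.5526 0.1174 0.0357] 0.29341049105518774
teaspoons 0.95 [268.2, 197.8, 305.5, 263.2] 1952
[ 0.5566 -0.0796  0.0384] 0.22661048076191886
```

Run:
```python
from h import *
p=ctrl.camera_params('top'); im=cv2.imread('pics/top0.png')
k=5; o=np.array([190,180]); big=cv2.resize(im[180:290,190:345],None,fx=k,fy=k,interpolation=cv2.INTER_CUBIC)
for (x,y,a,L) in [(.5526,.1170,.037,.214),(.5548,.0173,.038,.214),(.5563,-.0797,.034,.158),(.5625,-.1762,.032,.214)]:
    R=np.array([[np.cos(a),-np.sin(a)],[np.sin(a),np.cos(a)]])
    for hl,hw,z,c in [(L/2+.004,.048,.0405,(0,0,255)),(L/2,.044,.0095,(255,0,0))]:
        P=np.array([[hl,hw],[hl,-hw],[-hl,-hw],[-hl,hw]])@R.T+[x,y]
        u=(proj(np.c_[P,np.full(4,z)],p)-o+.5)*k
        cv2.polylines(big,[u.round().astype(np.int32)],True,c,1,cv2.LINE_AA)
cv2.imwrite('pics/ov.png',big)
```

```text
(no output)
```

View pics/ov.png

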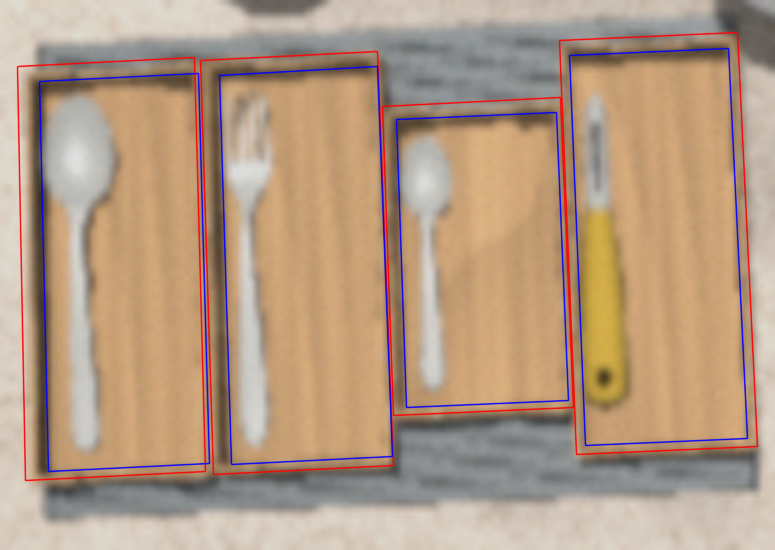

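The overlay matches the trays to within about 1 px. The exception is the spoon tray, which sits about 3 mm further right, so I'm using y≈0.1145 for it. Next I'll carry the teaspoon over.

```bash
python3 -m jog '{"moves":[[0.0005, -0.038, 0, 0], [0.0005, -0.038, 0, 0], [0.0005, -0.038, 0, 0], [0.0005, -0.038, 0, 0], [0.0005, -0.038, 0, 0], [0.0005, -0.038, 0, 0], [0.0005, -0.038, 0, 0], [0.0005, -0.038, 0, 0]]}'
python3 -m jog '{"moves":[[0.0005, -0.038, 0, 0], [0.0005, -0.038, 0, 0], [0, 0, 0.02, -0.07], [0, 0, 0.02, -0.072], [0, 0, 0, 0]]}'
python3 - <<'E'
from h import *
go(.5568,-.0947,.0165,.036)
p=ctrl.camera_params('wrist'); im=ctrl.capture('wrist'); cv2.imwrite('pics/w1.png',im[:,:,::-1])
E
```

```text
time_s: 4.77
eef_pos: [0.5475, -0.1693, 0.1134]
tcp_rot: [[0.994, -0.106, -0.002], [-0.106, -0.994, 0.001], [-0.002, -0.001, -1.0]]
ft_force: [0.9, -0.6, -0.1]
width: 0.092
gripper_force: 25.0
time_s: 5.18
eef_pos: [0.5548, -0.0945, 0.0707]
tcp_rot: [[0.999, 0.041, -0.006], [0.041, -0.999, 0.001], [-0.006, -0.002, -1.0]]
ft_force: [-1.0, 0.4, -0.8]
width: 0.091
gripper_force: 25.0
move(now axes) [0.0023 0.0003 0.0542] dist 0.054 turn 0.0046 q6 1.32
```

View pics/w1.png

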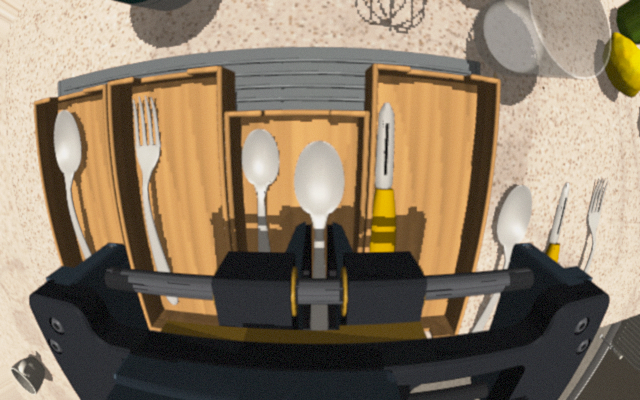

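The wrist view shows the teaspoon (319,180) held over the free right half of the short tray, aligned with it and with its tip inside the end wall. I'll lower and release.

```bash
python3 -m jog '{"moves":[[0.0023, 0, 0.025, 0.004], [0, 0, 0.02, 0], [0, 0, 0.009, 0], [0, 0, 0, 0]]}'
python3 -m jog '{"moves":[[0, 0, 0, 0], [0, 0, 0, 0], [0, 0, 0, 0]]}' 0.2
python3 -m jog '{"moves":[[0, 0, -0.02, 0], [0, 0, -0.04, 0], [0, 0, -0.04, 0], [0, 0, -0.01, 0]]}'
python3 - <<'E'
from h import *
go(.5085,-.344,.127,-.05)
p=ctrl.camera_params('wrist'); im=ctrl.capture('wrist'); cv2.imwrite('pics/w2.png',im[:,:,::-1])
for l in ['fork','spoon','peeler','teaspoon']:
    for d in ctrl.cut_out(l,'wrist')[:3]:
        if d['region'].sum()>50: print(l,d['confidence'],d['box'],*piece(d['region'],p,fish=True))
E
```

```text
time_s: 5.57
eef_pos: [0.5587, -0.0959, 0.0195]
tcp_rot: [[1.0, 0.029, -0.003], [0.029, -1.0, 0.001], [-0.003, -0.001, -1.0]]
ft_force: [-0.0, 0.6, 0.5]
width: 0.091
gripper_force: 25.0
time_s: 5.82
eef_pos: [0.5608, -0.0961, 0.0222]
tcp_rot: [[1.0, 0.031, 0.002], [0.031, -1.0, -0.0], [0.002, 0.0, -1.0]]
ft_force: [-0.5, 0.0, -0.3]
width: 0.199
gripper_force: 0.0
time_s: 6.15
eef_pos: [0.5629, -0.0964, 0.1373]
tcp_rot: [[0.999, 0.031, 0.007], [0.031, -1.0, -0.002], [0.007, 0.002, -1.0]]
ft_force: [1.5, -0.9, 1.1]
width: 0.195
gripper_force: 0.0
move(now axes) [-0.0622  0.2457  0.0103] dist 0.254 turn 0.0815 q6 1.33
fork 0.98 [547.9, 185.3, 564.6, 256.0] [ 0.53860135 -0.41093679] 0.2608636397724308 0.10414563417847324 [-0.0110896   0.00992489]
fork 0.63 [79.9, 99.9, 173.3, 304.0] [0.5401608  0.12692647] 0.11101896987921822 0.245644594081319 [-0.0471319   0.06279526]
spoon 0.68 [444.4, 176.6, 495.8, 321.3] [ 0.49688891 -0.27749161] -0.022898252370229855 0.18395394355796293 [-0.01723869  0.01816064]
peeler 0.72 [490.6, 174.1, 531.1, 300.6] [ 0.50953941 -0.34049921] -0.041303191055630385 0.16994042025034412 [-0.01310975  0.0084032 ]
teaspoon 0.74 [305.2, 133.9, 333.2, 266.2] [ 0.55465967 -0.09770349] 0.028565196715868588 0.13570843295780563 [-0.01346212  0.01305787]
```

View pics/w2.png

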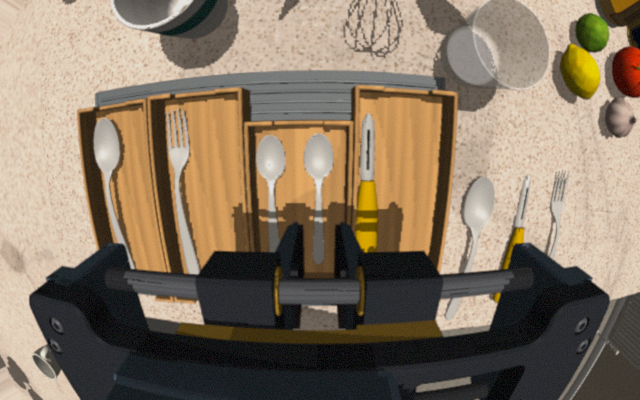

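The teaspoon (319,200) lies flat in the free half of the short tray. Now the peeler.

```bash
python3 -m jog '{"moves":[[-0.009, 0.0351, 0, 0], [-0.009, 0.0351, 0, 0], [-0.009, 0.0351, 0, 0], [-0.009, 0.0351, 0, 0], [-0.009, 0.0351, 0, 0], [-0.009, 0.0351, 0, 0], [-0.009, 0.0351, 0, 0], [0, 0, 0, 0.08]]}' 0.5
python3 -m jog '{"moves":[[0, 0, 0.02, 0], [0, 0, 0, 0]]}'
python3 - <<'E'
from h import *
go(.5085,-.344,.004,-.045)
ctrl.capture('wrist'); p=ctrl.camera_params('wrist')
for l in ['fork','spoon','peeler']:
    for d in ctrl.cut_out(l,'wrist')[:2]:
        if d['region'].sum()>50: print(l,d['confidence'],d['box'],*piece(d['region'],p,fish=True))
E
```

```text
time_s: 7.07
eef_pos: [0.5032, -0.3479, 0.1294]
tcp_rot: [[0.999, -0.049, -0.001], [-0.049, -0.999, 0.0], [-0.001, -0.0, -1.0]]
ft_force: [0.1, -0.1, 0.2]
width: 0.5
gripper_force: 0.0
time_s: 7.23
eef_pos: [0.5026, -0.3426, 0.1069]
tcp_rot: [[0.999, -0.05, -0.004], [-0.05, -0.999, 0.003], [-0.005, -0.003, -1.0]]
ft_force: [-1.5, 0.4, -1.1]
width: 0.499
gripper_force: 0.0
move(now axes) [0.0064 0.0014 0.1028] dist 0.103 turn -0.0046 q6 0.98
spoon 0.95 [218.6, 109.4, 265.0, 250.2] [ 0.52538684 -0.27481396] -0.03847582468299377 0.12713507450984715 [-0.01788628  0.01778852]
peeler 0.91 [306.0, 100.6, 332.5, 278.1] [ 0.50841749 -0.34393611] -0.036112193957603025 0.1682018278455749 [-0.01195292  0.01167981]
```

```bash
python3 -m jog '{"moves":[[0.006, 0.0014, 0.035, -0.005], [0, 0, 0.035, 0], [0, 0, 0.022, 0], [0, 0, 0.01, 0], [0, 0, 0, 0]]}'
python3 -m jog '{"moves":[[0, 0, 0, 0], [0, 0, 0, 0], [0, 0, 0, 0], [0, 0, 0, 0], [0, 0, 0, 0]]}' 0 30
python3 -m jog '{"moves":[[0, 0, -0.03, 0], [0, 0, -0.04, 0], [0, 0, -0.035, 0], [0, 0, 0, 0]]}'
python3 - <<'E'
from h import *
go(.563,-.1905,.017,.036)
E
```

```text
time_s: 7.85
eef_pos: [0.51, -0.3441, 0.0074]
tcp_rot: [[0.999, -0.042, -0.002], [-0.042, -0.999, 0.002], [-0.002, -0.002, -1.0]]
ft_force: [-0.3, -0.1, -0.1]
width: 0.501
gripper_force: 0.0
time_s: 8.27
eef_pos: [0.5116, -0.3456, 0.0105]
tcp_rot: [[0.999, -0.043, 0.002], [-0.043, -0.999, -0.001], [0.002, 0.001, -1.0]]
ft_force: [-1.0, 1.5, 10.2]
width: 0.271
gripper_force: 30.0
time_s: 8.6
eef_pos: [0.5139, -0.3473, 0.1214]
tcp_rot: [[0.999, -0.043, 0.008], [-0.043, -0.999, -0.006], [0.008, 0.005, -1.0]]
ft_force: [1.0, -1.2, 0.1]
width: 0.273
gripper_force: 30.0
move(now axes) [ 0.0415 -0.1593  0.1039] dist 0.195 turn -0.0791 q6 0.98
```

```bash
python3 -m jog '{"moves":[[0.0086, -0.032, 0, 0], [0.0086, -0.032, 0, 0], [0.0086, -0.032, 0, 0], [0.0086, -0.032, 0, 0], [0.0086, -0.032, 0, 0], [0, 0, 0.02, -0.079], [0, 0, 0.02, 0], [0, 0, 0, 0]]}'
python3 - <<'E'
from h import *
go(.565,-.1905,.02,.036)
p=ctrl.camera_params('wrist'); im=ctrl.capture('wrist'); cv2.imwrite('pics/w3.png',im[:,:,::-1])
E
```

```text
time_s: 9.27
eef_pos: [0.5591, -0.1858, 0.0715]
tcp_rot: [[0.999, 0.037, -0.003], [0.037, -0.999, 0.001], [-0.003, -0.001, -1.0]]
ft_force: [-1.7, 0.5, -1.0]
width: 0.269
gripper_force: 30.0
move(now axes) [0.0059 0.0049 0.0515] dist 0.052 turn 0.001 q6 1.17
```

View pics/w3.png

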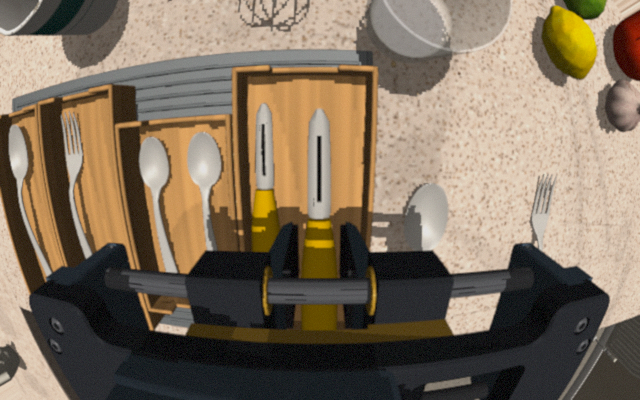

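The peeler (319,160) is held over the free half of its tray, parallel to the other one. I'll shift it 5 mm right, lower and release.

```bash
python3 -m jog '{"moves":[[0.005, 0.005, 0.01, 0], [0, 0, 0.02, 0], [0, 0, 0.015, 0], [0, 0, 0.005, 0], [0, 0, 0, 0]]}'
python3 -m jog '{"moves":[[0, 0, 0, 0], [0, 0, 0, 0], [0, 0, 0, 0]]}' 0.33
python3 -m jog '{"moves":[[0, 0, -0.02, 0], [0, 0, -0.04, 0], [0, 0, -0.04, 0], [0, 0, -0.01, 0]]}'
python3 - <<'E'
from h import *
go(.5065,-.4108,.115,.045)
p=ctrl.camera_params('wrist'); im=ctrl.capture('wrist'); cv2.imwrite('pics/w4.png',im[:,:,::-1])
for l in ['fork','spoon','peeler']:
    for d in ctrl.cut_out(l,'wrist')[:3]:
        if d['region'].sum()>50: print(l,d['confidence'],d['box'],*piece(d['region'],p,fish=True))
E
```

```text
time_s: 9.73
eef_pos: [0.5657, -0.1924, 0.0234]
tcp_rot: [[0.999, 0.035, -0.001], [0.035, -0.999, 0.0], [-0.001, -0.0, -1.0]]
ft_force: [-0.3, 0.1, -1.4]
width: 0.271
gripper_force: 30.0
time_s: 9.98
eef_pos: [0.5666, -0.1923, 0.025]
tcp_rot: [[0.999, 0.036, 0.002], [0.036, -0.999, -0.001], [0.002, 0.001, -1.0]]
ft_force: [-0.1, -0.3, -0.3]
width: 0.33
gripper_force: 0.0
time_s: 10.32
eef_pos: [0.5686, -0.1929, 0.1403]
tcp_rot: [[0.999, 0.036, 0.007], [0.036, -0.999, -0.003], [0.007, 0.003, -1.0]]
ft_force: [1.1, 0.5, 1.7]
width: 0.326
gripper_force: 0.0
move(now axes) [-0.07    0.2154  0.0255] dist 0.228 turn -0.0092 q6 1.17
fork 0.83 [473.4, 176.2, 512.6, 312.8] [ 0.50818456 -0.41083806] 0.0803367026757102 0.18296068191837042 [-0.01050216  0.01244142]
spoon 0.92 [375.2, 176.0, 415.0, 254.6] [ 0.54793779 -0.27746935] 0.007840038044296217 0.08098267438064849 [-0.01848327  0.01912397]
peeler 0.88 [306.7, 115.8, 332.2, 278.0] [ 0.55887785 -0.19416857] 0.03627841264900879 0.1717207134802632 [-0.01189472  0.01178613]
```

View pics/w4.png

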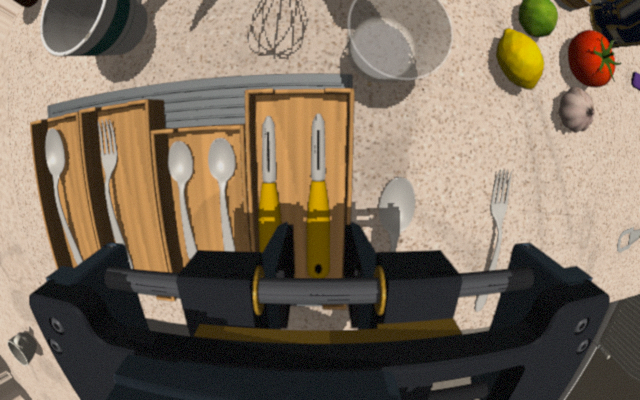

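The peeler (318,195) lies flat in its tray. Next is the fork.

```bash
python3 -m jog '{"moves":[[-0.0112, 0.0359, 0, 0], [-0.0112, 0.0359, 0, 0], [-0.0112, 0.0359, 0, 0], [-0.0112, 0.0359, 0, 0], [-0.0112, 0.0359, 0, 0], [-0.0112, 0.0359, 0, 0], [0, 0, 0.015, -0.02], [0, 0, 0, 0]]}' 0.4
python3 - <<'E'
from h import *
ctrl.capture('wrist'); p=ctrl.camera_params('wrist')
for l in ['fork','spoon']:
    for d in ctrl.cut_out(l,'wrist')[:2]:
        if d['region'].sum()>50: print(l,d['confidence'],d['box'],*piece(d['region'],p,fish=True))
go(.507,-.411,.004,.055)
E
```

```text
time_s: 11.18
eef_pos: [0.5041, -0.4099, 0.1151]
tcp_rot: [[0.999, 0.054, -0.004], [0.054, -0.999, 0.003], [-0.003, -0.003, -1.0]]
ft_force: [-0.1, 1.5, -1.5]
width: 0.401
gripper_force: 0.0
fork 0.58 [304.6, 90.8, 332.5, 277.7] [ 0.51197734 -0.40987393] 0.06815131928879674 0.18115831453374245 [-0.01134619  0.01099051]
spoon 0.58 [162.4, 106.5, 202.8, 256.7] [ 0.51445345 -0.27317041] -0.02751463576127691 0.1477899755675565 [-0.01806547  0.01837396]
move(now axes) [0.001  0.0029 0.1139] dist 0.114 turn 0.0009 q6 0.8
```

```bash
python3 -m jog '{"moves":[[0.001, 0.0015, 0.035, -0.005], [0, 0, 0.035, 0], [0, 0, 0.03, 0], [0, 0, 0.012, 0], [0, 0, 0.003, 0], [0, 0, 0, 0]]}'
python3 -m jog '{"moves":[[0, 0, 0, 0], [0, 0, 0, 0], [0, 0, 0, 0], [0, 0, 0, 0], [0, 0, 0, 0], [0, 0, 0, 0]]}' 0 30
python3 -m jog '{"moves":[[0, 0, -0.03, 0], [0, 0, -0.04, 0], [0, 0, -0.03, 0], [0, 0, 0, 0]]}'
python3 - <<'E'
from h import *
go(.5555,.0003,.02,.036)
E
```

```text
time_s: 11.83
eef_pos: [0.5078, -0.4104, 0.0041]
tcp_rot: [[0.998, 0.061, -0.0], [0.061, -0.998, 0.0], [-0.0, -0.0, -1.0]]
ft_force: [-0.8, -0.1, 0.5]
width: 0.401
gripper_force: 0.0
time_s: 12.33
eef_pos: [0.5079, -0.4114, 0.0049]
tcp_rot: [[0.998, 0.061, 0.001], [0.061, -0.998, -0.001], [0.001, 0.001, -1.0]]
ft_force: [-1.2, 1.2, 7.7]
width: 0.11
gripper_force: 30.0
time_s: 12.67
eef_pos: [0.51, -0.4133, 0.1104]
tcp_rot: [[0.998, 0.061, 0.006], [0.061, -0.998, -0.005], [0.006, 0.006, -1.0]]
ft_force: [1.2, -0.4, 1.1]
width: 0.106
gripper_force: 30.0
move(now axes) [ 0.0699 -0.4105  0.0884] dist 0.426 turn 0.0247 q6 0.79
```

```bash
python3 -m jog '{"moves":[[0, -0.041, -0.005, 0], [0, -0.041, 0, 0], [0, -0.041, 0, 0], [0, -0.041, 0, 0], [0, -0.041, 0, 0], [0, -0.041, 0, 0], [0, -0.041, 0, 0], [0, -0.041, 0, 0]]}'
python3 -m jog '{"moves":[[0.02, -0.036, 0, 0], [0.025, -0.032, 0, 0], [0.025, -0.014, 0, 0.025], [0, 0, 0.02, 0], [0, 0, 0.02, 0], [0, 0, 0, 0]]}'
python3 - <<'E'
from h import *
go(.5555,.0003,.02,.036)
p=ctrl.camera_params('wrist'); im=ctrl.capture('wrist'); cv2.imwrite('pics/w5.png',im[:,:,::-1])
E
```

```text
time_s: 13.33
eef_pos: [0.487, -0.0819, 0.109]
tcp_rot: [[0.998, 0.06, 0.0], [0.06, -0.998, -0.0], [0.0, 0.0, -1.0]]
ft_force: [0.9, 0.5, -0.7]
width: 0.105
gripper_force: 30.0
time_s: 13.83
eef_pos: [0.5505, 0.003, 0.066]
tcp_rot: [[0.999, 0.037, -0.004], [0.037, -0.999, 0.0], [-0.004, -0.0, -1.0]]
ft_force: [-1.2, -1.4, -1.3]
width: 0.107
gripper_force: 30.0
move(now axes) [0.0051 0.0029 0.0459] dist 0.046 turn 0.0006 q6 1.5
```

View pics/w5.png

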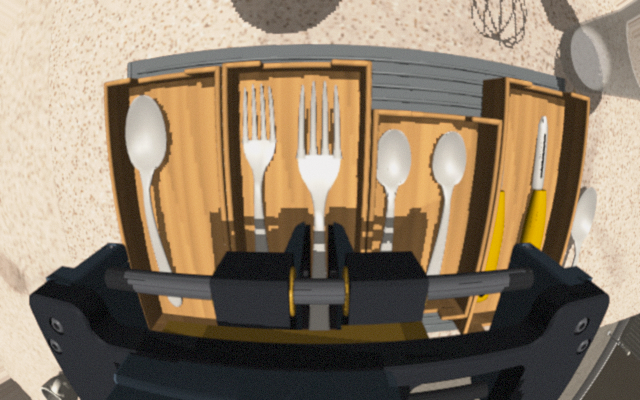

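Run:
```python
from h import *
np.set_printoptions(precision=4,suppress=True)
p=ctrl.camera_params('wrist')
print('tip',back([[321,81]],.068,p,True))
print('rim outer corners forks',back([[226,62],[371,60]],.0405,p,True))
print('rim outer corners spoons',back([[106,83],[218,67]],.0405,p,True))
a=.036;R=np.array([[np.cos(a),-np.sin(a)],[np.sin(a),np.cos(a)]])
for c in [(.5548,.0173),(.5535,.1145)]: print('model',np.array([[.111,.048],[.111,-.048]])@R.T+c)
im=ctrl.capture('wrist')
for l in ['fork','spoon']:
    for d in ctrl.cut_out(l,'wrist')[:3]: print(l,d['confidence'],d['box'],back([[(d['box'][0]+d['box'][2])/2,d['box'][1]]],.068,p,True))
```

```text
tip [[0.6492 0.004  0.068 ]]
rim outer corners forks [[ 0.6647  0.0657  0.0405]
 [ 0.6677 -0.0272  0.0405]]
rim outer corners spoons [[0.6588 0.1637 0.0405]
 [0.6616 0.0711 0.0405]]
model [[ 0.664   0.0693]
 [ 0.6675 -0.0267]]
model [[0.6627 0.1665]
 [0.6662 0.0705]]
fork 0.6 [295.9, 82.4, 341.8, 330.1] [[0.6484 0.0051 0.068 ]]
spoon 0.9 [567.6, 189.4, 596.6, 266.9] [[ 0.5984 -0.1977  0.068 ]]
```

The wrist view has the fork (320,130) over the free half of its tray. Its tip is at x=0.649 and the inner end wall at about 0.662, so it needs a shift of about +4 mm. Then lower and release.

```bash
python3 -m jog '{"moves":[[0.003, 0.002, 0.012, 0], [0, 0, 0.02, 0], [0, 0, 0.012, 0], [0, 0, 0.005, 0], [0, 0, 0, 0]]}'
python3 -m jog '{"moves":[[0, 0, 0, 0], [0, 0, 0, 0], [0, 0, 0, 0]]}' 0.22
python3 -m jog '{"moves":[[0, 0, -0.02, 0], [0, 0, -0.04, 0], [0, 0, -0.04, 0], [0, 0, -0.01, 0]]}'
python3 - <<'E'
from h import *
go(.4965,-.2758,.115,-.02)
p=ctrl.camera_params('wrist'); im=ctrl.capture('wrist'); cv2.imwrite('pics/w6.png',im[:,:,::-1])
for l in ['fork','spoon']:
    for d in ctrl.cut_out(l,'wrist')[:3]:
        if d['region'].sum()>50: print(l,d['confidence'],d['box'],*piece(d['region'],p,fish=True))
E
```

```text
time_s: 14.45
eef_pos: [0.5549, 0.0005, 0.0194]
tcp_rot: [[0.999, 0.036, -0.001], [0.036, -0.999, 0.0], [-0.001, -0.0, -1.0]]
ft_force: [-0.1, -0.3, -0.1]
width: 0.106
gripper_force: 30.0
time_s: 14.7
eef_pos: [0.556, 0.0006, 0.0208]
tcp_rot: [[0.999, 0.036, 0.001], [0.036, -0.999, -0.0], [0.001, 0.0, -1.0]]
ft_force: [-0.7, -0.7, 0.1]
width: 0.215
gripper_force: 0.0
time_s: 15.03
eef_pos: [0.5583, 0.0005, 0.1358]
tcp_rot: [[0.999, 0.036, 0.007], [0.036, -0.999, -0.0], [0.007, 0.001, -1.0]]
ft_force: [1.0, -0.2, 1.4]
width: 0.221
gripper_force: 0.0
move(now axes) [-0.0718  0.2739  0.0205] dist 0.284 turn 0.0559 q6 1.49
fork 0.88 [306.4, 103.9, 332.6, 277.4] [ 5.54759129e-01 -4.57417968e-04] 0.05394636763024437 0.17911519181213353 [-0.0123743   0.00987909]
fork 0.4 [405.4, 136.2, 432.3, 250.6] [ 0.5619997  -0.10057443] 0.03222184326994563 0.12283176407716914 [-0.01353062  0.01404098]
spoon 0.89 [531.6, 178.4, 557.2, 250.5] [ 0.54571918 -0.28045604] 0.039806347082099555 0.08426692678559493 [-0.01822645  0.0191464 ]
```

View pics/w6.png

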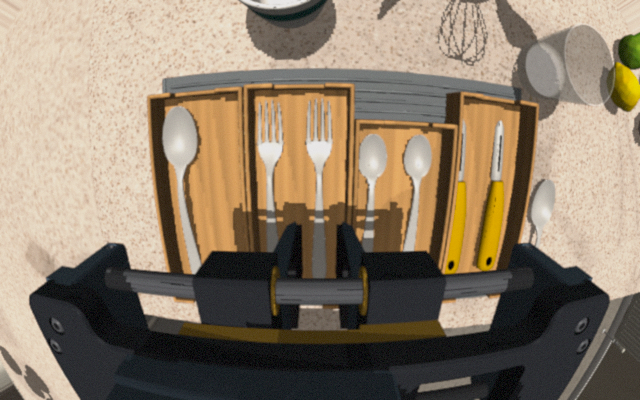

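The fork (319,150) lies flat in its tray. The spoon is last.

```bash
python3 -m jog '{"moves":[[-0.0098, 0.0391, 0, 0], [-0.0098, 0.0391, 0, 0], [-0.0098, 0.0391, 0, 0], [-0.0098, 0.0391, 0, 0], [-0.0098, 0.0391, 0, 0], [-0.0098, 0.0391, 0, 0], [-0.0098, 0.0391, 0, 0], [0, 0, 0.015, 0.056]]}' 0.4
python3 -m jog '{"moves":[[0, 0, 0, 0]]}'
python3 - <<'E'
from h import *
ctrl.capture('wrist'); p=ctrl.camera_params('wrist')
for d in ctrl.cut_out('spoon','wrist')[:2]:
        if d['region'].sum()>50: print(d['confidence'],d['box'],*piece(d['region'],p,fish=True))
ctrl.capture('top'); p=ctrl.camera_params('top')
for d in ctrl.cut_out('spoon','top')[:2]:
        if d['region'].sum()>50: print(d['confidence'],d['box'],*piece(d['region'],p))
go(.4965,-.2758,.004,-.02)
E
```

```text
time_s: 15.85
eef_pos: [0.4964, -0.2811, 0.1155]
tcp_rot: [[1.0, -0.023, 0.002], [-0.023, -1.0, -0.002], [0.002, 0.002, -1.0]]
ft_force: [1.2, 1.1, 0.6]
width: 0.399
gripper_force: 0.0
time_s: 15.93
eef_pos: [0.4945, -0.2762, 0.1116]
tcp_rot: [[1.0, -0.026, -0.004], [-0.026, -1.0, 0.002], [-0.004, -0.002, -1.0]]
ft_force: [0.0, 1.5, -0.1]
width: 0.401
gripper_force: 0.0
0.57 [292.7, 92.7, 340.6, 280.8] [ 0.50147143 -0.27461979] -0.007881634523851204 0.17535128071634135 [-0.01762606  0.01772962]
move(now axes) [-1.000e-04  1.600e-03  1.106e-01] dist 0.111 turn 0.0023 q6 1.04
```

```bash
python3 -m jog '{"moves":[[0, 0, 0.035, -0.007], [0, 0, 0.035, 0], [0, 0, 0.028, 0], [0, 0, 0.01, 0], [0, 0, 0.003, 0], [0, 0, 0, 0]]}'
python3 -m jog '{"moves":[[0, 0, 0, 0], [0, 0, 0, 0], [0, 0, 0, 0], [0, 0, 0, 0], [0, 0, 0, 0], [0, 0, 0, 0]]}' 0 30
python3 -m jog '{"moves":[[0, 0, -0.03, 0], [0, 0, -0.04, 0], [0, 0, -0.035, 0], [0, 0, 0, 0]]}'
python3 - <<'E'
from h import *
go(.551,.0935,.02,.036)
E
```

```text
time_s: 16.63
eef_pos: [0.4971, -0.2749, 0.0042]
tcp_rot: [[1.0, -0.012, -0.0], [-0.012, -1.0, 0.0], [-0.0, -0.0, -1.0]]
ft_force: [0.6, -0.3, -0.6]
width: 0.403
gripper_force: 0.0
time_s: 17.13
eef_pos: [0.4972, -0.2757, 0.0048]
tcp_rot: [[1.0, -0.013, 0.001], [-0.013, -1.0, -0.001], [0.001, 0.001, -1.0]]
ft_force: [-1.0, 1.3, 10.5]
width: 0.108
gripper_force: 30.0
time_s: 17.47
eef_pos: [0.4997, -0.2772, 0.1154]
tcp_rot: [[1.0, -0.013, 0.007], [-0.013, -1.0, -0.004], [0.007, 0.004, -1.0]]
ft_force: [1.8, -1.4, 1.2]
width: 0.107
gripper_force: 30.0
move(now axes) [ 0.0457 -0.3718  0.0941] dist 0.386 turn -0.0492 q6 1.04
```

```bash
python3 -m jog '{"moves":[[0, -0.0405, 0, 0], [0, -0.0405, 0, 0], [0, -0.0405, 0, 0], [0, -0.0405, 0, 0], [0, -0.0405, 0, 0], [0, -0.0405, 0, 0], [0, -0.0405, 0, 0], [0, -0.0405, 0, 0]]}'
python3 -m jog '{"moves":[[0.023, -0.028, 0, 0], [0.023, -0.02, 0, 0], [0, 0, 0.02, -0.049], [0, 0, 0.02, 0], [0, 0, 0, 0], [0, 0, 0, 0]]}'
python3 - <<'E'
from h import *
np.set_printoptions(precision=4,suppress=True)
go(.551,.0935,.02,.036)
p=ctrl.camera_params('wrist'); im=ctrl.capture('wrist'); cv2.imwrite('pics/w7.png',im[:,:,::-1])
for d in ctrl.cut_out('spoon','wrist')[:3]:
    if d['region'].sum()>50: print(d['confidence'],d['box'],*piece(d['region'],p,.075,fish=True))
E
```

```text
time_s: 18.13
eef_pos: [0.5006, 0.0504, 0.1091]
tcp_rot: [[1.0, -0.013, 0.0], [-0.013, -1.0, 0.0], [0.0, -0.0, -1.0]]
ft_force: [0.4, -0.1, 0.2]
width: 0.109
gripper_force: 30.0
time_s: 18.63
eef_pos: [0.5467, 0.0958, 0.0684]
tcp_rot: [[0.999, 0.035, -0.002], [0.035, -0.999, -0.0], [-0.002, 0.0, -1.0]]
ft_force: [0.3, -0.7, 0.7]
width: 0.104
gripper_force: 30.0
move(now axes) [0.0043 0.0025 0.0483] dist 0.049 turn -0.0006 q6 1.67
0.7 [281.4, 91.6, 356.9, 331.0] [0.5646 0.0953] 0.037847696706052626 0.14685886171283186 [-0.0178  0.0177]
```

View pics/w7.png

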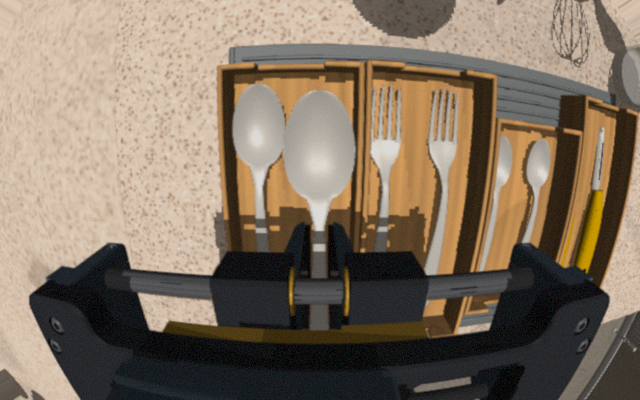

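Run:
```python
from h import *
np.set_printoptions(precision=4,suppress=True)
p=ctrl.camera_params('wrist')
P=lambda u,z:back([u],z,p,True)[0]
print('corners',P((219,67),.0405),P((363,66),.0405))
a=.036;ex=np.array([np.cos(a),np.sin(a)]);ey=np.array([-np.sin(a),np.cos(a)])
L=P((219,67),.0405)[:2];Rr=P((363,66),.0405)[:2]; c=(L+Rr)/2-.111*ex; print('centre',c,'width',np.linalg.norm(L-Rr))
loc=lambda q:np.array([(q[:2]-c)@ex,(q[:2]-c)@ey])
print('held bowl L,R,tip',loc(P((284,140),.074)),loc(P((356,140),.074)),loc(P((318,91),.074)))
print('rest bowl L,R',loc(P((233,130),.02)),loc(P((284,130),.02)))
```

```text
corners [0.659  0.1643 0.0405] [0.6607 0.0703 0.0405]
centre [0.5489 0.1133] width 0.09398916700912417
held bowl L,R,tip [0.0643 0.0002] [ 0.0644 -0.0389] [ 0.0908 -0.0182]
rest bowl L,R [0.0678 0.0437] [0.0667 0.0061]
```

The held bowl spans local y −39 to 0 mm. The wall is at −44 and the resting bowl starts at +6, so it is centred laterally. I'll shift +4 mm lengthwise, lower and release.

```bash
python3 -m jog '{"moves":[[0.003, 0, 0.015, 0], [0, 0, 0.02, 0], [0, 0, 0.011, 0], [0, 0, 0.004, 0], [0, 0, 0, 0]]}'
python3 -m jog '{"moves":[[0, 0, 0, 0], [0, 0, 0, 0], [0, 0, 0, 0]]}' 0.2
python3 -m jog '{"moves":[[0, 0, -0.02, 0], [0, 0, -0.04, 0], [0, 0, -0.04, 0], [0, 0, -0.03, 0]]}'
python3 -m jog '{"moves":[[-0.02, 0.025, -0.02, 0], [-0.02, 0.025, -0.02, 0], [-0.02, 0.03, -0.02, 0], [-0.02, 0.03, 0, 0], [-0.02, 0.03, 0, 0], [0, 0, 0, 0]]}'
python3 - <<'E'
from h import *
im=ctrl.capture('wrist'); cv2.imwrite('pics/w8.png',im[:,:,::-1])
im=ctrl.capture('scene')[100:320,160:480]; cv2.imwrite('pics/s8.png',cv2.resize(im[:,:,::-1],None,fx=2.5,fy=2.5,interpolation=cv2.INTER_CUBIC))
E
```

```text
time_s: 19.15
eef_pos: [0.5503, 0.0959, 0.0187]
tcp_rot: [[0.999, 0.035, -0.001], [0.035, -0.999, -0.0], [-0.001, 0.0, -1.0]]
ft_force: [-0.2, -0.7, -0.2]
width: 0.109
gripper_force: 30.0
time_s: 19.4
eef_pos: [0.5512, 0.0961, 0.0198]
tcp_rot: [[0.999, 0.036, 0.001], [0.036, -0.999, 0.0], [0.001, -0.0, -1.0]]
ft_force: [-0.1, -0.6, -0.2]
width: 0.199
gripper_force: 0.0
time_s: 19.73
eef_pos: [0.5512, 0.0962, 0.1523]
tcp_rot: [[0.999, 0.036, 0.002], [0.036, -0.999, 0.0], [0.002, -0.0, -1.0]]
ft_force: [1.4, 0.7, 1.0]
width: 0.203
gripper_force: 0.0
time_s: 20.23
eef_pos: [0.4531, -0.0505, 0.2096]
tcp_rot: [[0.999, 0.033, 0.001], [0.033, -0.999, -0.001], [0.001, 0.001, -1.0]]
ft_force: [0.3, -0.6, -0.3]
width: 0.2
gripper_force: 0.0
```

View pics/w8.png

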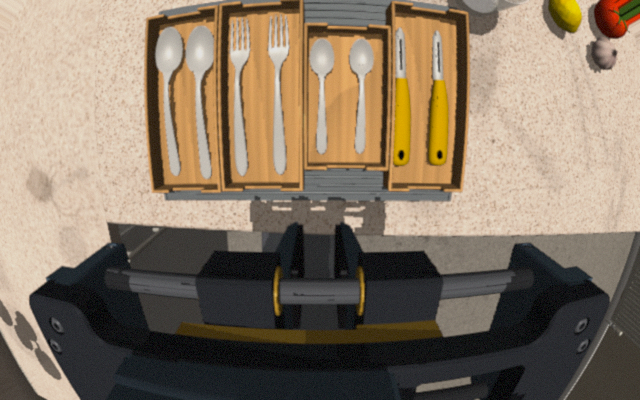

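View pics/s8.png

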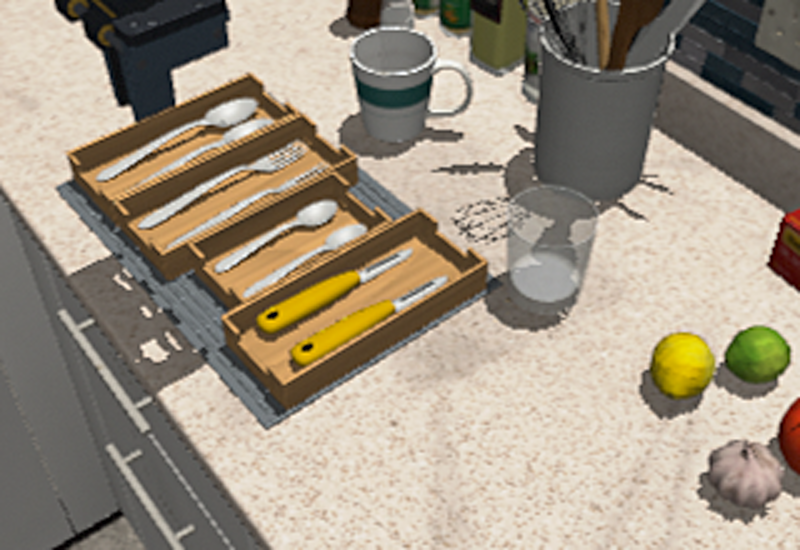

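Both views show all four pieces (wrist pixels: spoon 201,100; fork 279,95; teaspoon 361,95; peeler 438,95) lying flat and lengthwise in their own trays. The mug and tumbler are still standing where they were, and the gripper is clear.

```bash
python3 -c "
from station import ctrl
print(ctrl.job_done())"
```

```text
the job is handed in; nothing more can be done
None
```

The fork, tablespoon, teaspoon and peeler each lie flat and lengthwise in the tray with their own kind, let go; the mug and tumbler were left standing where they were, and I handed the job in at about 20 s on the robot's clock.

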